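Slide the full tins into the crate

TASK

Two of the three look-alike tins on the bench are full and one is empty: find out by feel which are full, and slide those two into the two free front cells of the drop-front crate, one in each, upright and pushed right back against the wall behind them. Don't shove the crate out of its place or knock any tin over, leave the empty tin standing on the bench clear of the crate and its flap, and leave the other things on the bench alone.

Things in the scene. Friction and masses are not known exactly. Their poses are not given: they have to be found in the camera images.
- tin_a: One of three look-alike flat-lidded steel tins, 90 mm diameter, 80 mm tall (too wide to grasp), in a row roughly along x, 120 mm apart. Two are full (0.73-0.95 kg; 3.4-6.7 N to slide), one empty (0.11-0.17 kg; 0.5-1.2 N); which stands where changes and cannot be seen. Pushed above 55 mm high it may tip. Origin: centre of underside, z up its axis.
- tin_b: Another of the three look-alike tins in the row: same size, look and origin as tin_a; full or empty. All three stand on a flat sheet of brown paper, fixed to the bench and too thin to hinder sliding.
- tin_c: Another of the three look-alike tins in the row: same size, look and origin as tin_a; full or empty.
- crate: Loose dark plastic drop-front crate, 236 wide, 216 deep, open on top, floor 4 thick (mm). Origin: centre of underside; x points inwards from open front (x -108) to back wall (x 108), y across, z up; x is roughly world +y (10 degrees), tins before the front. Walls at x 0 and y 0, 4 thick, 65 high, make 4 cells. Sides 65 high in front, 115 at rear. Stocked 3.3 kg, slides at 15-23 N.
- cell_1: Floor panel of an empty front cell. Origin: the point on its top face, 4 mm above the bench, where the axis of a tin that is right back stands (crate x -47 mm, y +58 mm). The cell is 112 mm wide across y and 106 mm deep along x, from the floor's open front edge (61 mm before this point) to the middle wall's face (45 mm behind it). Axes as the crate's.
- cell_2: The same floor panel and point of the other empty front cell (crate x -47 mm, y -58 mm); same size and axes.
- flap_edge (a point): Middle of the front edge of the folded-down front flap (crate x -153 mm, y 0), on the bench. The flap is 228 mm wide and slopes from the bench here up to the crate's floor (4 mm high) 45 mm further in, so that tins can be slid in over it.
- stock_1: Tin already standing in the rear cell at crate y +58 mm: full, same size and origin as tin_a. Stays there.
- stock_2: Tin already standing in the rear cell at crate y -58 mm: full, same size and origin as tin_a. Stays there.
- tape_gun: Hand tape dispenser lying on its side, about 230 x 190 mm over all, 55 mm high, on the bench some way behind (-y) the tins. Bystander; origin at its underside.
- tape_roll: Roll of brown tape lying flat, 110 mm across, 48 mm high, on the far side. Bystander; origin at its underside.
- cutter: Grey cutter knife lying flat, 180 mm long, 19 mm high, on the near side beside the crate. Bystander; origin at its underside.
- part_carton: Closed cardboard carton, 130 x 90 x 75 mm, behind (-y) the tins, near side. Bystander; origin at its underside.
- spray_bottle: White trigger spray bottle, 72 mm across, 230 mm tall, beyond the crate. Bystander; origin at its underside.
- film_roll: Upright roll of stretch film, 76 mm across, 160 mm tall, far side behind (-y) the tins. Bystander; origin at its underside.
- filter_can: White canister filter standing upright, 78 mm across, 96 mm tall, left of the crate, near side. Bystander; origin at its underside.
There are look-alikes about, which are no part of the job. What is shaped like the tin_b but purple is not meant.

How it is judged:
By the outcome, as a careful person would: the job done as asked, in the order asked, and still so for the second after the job is handed in, with the robot touching nothing.
It also fails if it takes over 72 s, if anything falls off the work surface, if the arm or the gripper's body presses on something with over 40 N, if the wrist force passes 120 N, or if a joint passes its speed limit or range.

ROBOT

A 6-joint arm with a two-finger parallel gripper is mounted at the origin on the work surface. World frame = base frame: x ahead of the robot, y to its left, z up, the work surface at z = 0. Lengths are in m, angles in degrees, forces in N, time in s.
With the tool pointing down it reaches from about 0.375 to 0.9 m from the base axis. Payload 3.1 kg.
Tool frame: the origin (TCP) lies midway between the tips of the shut fingers; the grasp point (between the pads) lies 19 mm behind it; z points along the fingers, y is the direction in which the jaws open and shut (so a half turn about z gives the same grasp; the last joint's range is limited). The gripper opens to 87 mm and grips with 3 to 60 N. Pads are 19 mm wide; open, the fingers measure 117 mm over their backs; the gripper's body (75 mm by 190 mm) begins 51 mm behind the grasp point.
Start: joints at [-76.289, 30.224, 82.088, -0, 67.689, -10.227], TCP at [0.254, -0.571, 0.223] pointing down, gripper open.
Joint ranges: [-176.69, 176.69], [-43.24, 126.21], [12.49, 139.97], [-82, 262], [0, 151.66], [-163.58, 163.58]. Speed limits (degrees/s): [159.86, 159.86, 180, 180, 180, 180].

INTERFACE

Orientations are given as a 3x3 rotation matrix whose columns are the frame's x, y, z axes.
In Python, from rig import status, vision, bot, models gives the robot as it stands.
- The arm moves only by the tool send_rows, never from a script. Its argument "moves" is a list of rows, each a list of 7 numbers: the shift along the tool's x, y, z in units of 25 mm (1.0 is 25 mm), then the turn, a rotation vector about the tool's x, y, z in units of 10 degrees (1.0 is 10 degrees), then the closure, from -1 (fully open) to 1 (shut), so that 0 is half open. In form: [[dx, dy, dz, rx, ry, rz, hand], ...]. A call has 1 to 12 rows; each row shifts and turns the commanded pose from where the row before left it, along the tool's axes as they then stand; what a row does not reach is not made up. A row lasts 1/8 s, in which the tool goes at most 62.5 mm and 10.7 degrees, less where a joint would pass 70% of its speed; a pose out of reach is approached as far as the arm can. A call is refused whole if a number of a shift passes 1 or a number of a turn 1, either way. A call with a gripper value outside its range is refused whole. The fingers move at their own pace and stop on an object; the grip force is fixed at half the most. Time passes only in rows, so rows that do not move let the fingers close. It gives the time, the measured TCP pose, the force and the opening at its end, in the units of the state.
- status.read_state(): the state, without advancing time (a new reading comes with each control period).
- vision.capture(name): name is "scene" or "side" or "wrist"; returns a dict with "img" (384x512x3 uint8, red, green, blue), "depth" (384x512 float32, m along the optical axis (not along the pixel's ray), 0 where there is no reading), "fx", "fy", "cx", "cy" (pixels), "pose" (4x4, takes a point from camera to world coordinates); the wrist camera has in their place "hand_eye" (4x4, takes a point from camera to tool coordinates, whose origin is the TCP and whose axes are the flange's). Camera axes: x right, y up, looking along -z (the intrinsics and any distortion apply to the point x, -y, -z); pixel columns grow to the right and rows downward; lengths in m; the calibration is good to about 2 mm. A picture is of the moment at which its call begins: read the wrist's pose just before it.
- bot.hand_in(): hands the job in, once; it reports no verdict.
Trained networks look in the newest picture that a camera, given by its name, has taken for a name from the list of things; names that differ only in an ending like _2 or _b are one class to them, and where a whole thing is asked for, a point or a joint stands for the part that bears it (a point fixed in the world has none). Each returns a list of dicts, best first, with "confidence" (0 to 1); they miss things now and then, are a little off and sometimes report something else, mostly with a low value. They report only what shows in the picture. A call takes as long as a camera call. They do not tell look-alikes from the thing itself.
- models.masks_of(camera, name): "mask" (384x512 bool, what is visible of it) and "extent" ([left, top, right, bottom] in pixels, round what is visible of it).
- models.landmark_of(camera, name): "point" ([column, row] in pixels: a listed point, or the origin of a listed thing).
The state is a dict: "time_s": time; "joint_positions": joint angles; "qvel": joint speeds; "tau": joint torques, N m; "position": TCP position; "tcp_rot": TCP orientation; "force": force on the tool from outside, world axes, zero at the start; "moment": the same for the moment, N m; "opening": opening from 0.0 (shut) to 1.0 (fully open).
Only numpy, scipy, OpenCV 4.12 (cv2) and the standard library are available. Lean on these libraries where they do the work, as an engineer would, in place of code of your own. Each camera call takes 0.05 s, during which the arm holds its last target.

## Working session

There is one attempt and no reset: what is moved stays moved. The work goes in short steps, Python scripts to look and compute and a tool call to move; the robot and the scene stay as the last step left them, time stands still between calls to the robot, and variables do not carry over. Pictures are saved under pics/ and viewed, and the job is handed in when it is done.

Besides the shell and the picture viewer there is one more tool, called after "Emit:" by a JSON object that holds its "method" and its "body". send_rows: Moves the arm, as the interface text tells. Its arguments: {"type":"object","properties":{"moves":{"type":"array"}},"required":["moves"]}

```bash
mkdir -p pics; ls; cat > h.py <<'E'
import numpy as np, cv2
from rig import status, vision, bot, models
def cap(n):
    s=status.read_state(); c=vision.capture(n)
    if n=='wrist':
        T=np.eye(4);T[:3,:3]=np.array(s['tcp_rot']);T[:3,3]=s['position'];c['pose']=T@np.array(c['hand_eye'])
    return c
def save(c,f): cv2.imwrite('pics/'+f,cv2.cvtColor(c['img'],cv2.COLOR_RGB2BGR))
def cloud(c):
    d=c['depth'];v,u=np.mgrid[:d.shape[0],:d.shape[1]]
    X=(u-c['cx'])/c['fx']*d;Y=-(v-c['cy'])/c['fy']*d
    P=np.stack([X,Y,-d],-1)@np.array(c['pose'])[:3,:3].T+np.array(c['pose'])[:3,3]
    P[d==0]=np.nan
    return P
E
python3 - <<'E'
from h import *
s=status.read_state();print({k:np.round(v,3).tolist() for k,v in s.items()})
for n in ['scene','side','wrist']:
    c=cap(n);save(c,n+'0.png');print(n,[k for k in c.keys()],c['fx'],np.round(c['pose'],3).tolist())
    np.savez('%s0.npz'%n,P=cloud(c),img=c['img'])
E
```

```text
pics
{'time_s': 0.0, 'joint_positions': [-76.291, 30.278, 82.156, -0.001, 67.689, -10.227], 'qvel': [-0.008, 0.023, -0.018, -0.099, 0.008, -0.016], 'tau': [-0.0, -44.004, -17.659, 0.063, 0.058, -0.0], 'position': [0.253, -0.571, 0.222], 'tcp_rot': [[0.914, 0.406, -0.001], [0.406, -0.914, 0.002], [0.0, -0.002, -1.0]], 'force': [-0.107, 0.281, -0.247], 'moment': [0.023, -0.034, 0.039], 'opening': 0.998}
scene ['img', 'depth', 'fx', 'fy', 'cx', 'cy', 'pose'] 431.3050523145178 [[0.746, -0.387, 0.542, 1.295], [0.665, 0.449, -0.596, -0.809], [-0.013, 0.806, 0.592, 0.844], [0.0, 0.0, 0.0, 1.0]]
side ['img', 'depth', 'fx', 'fy', 'cx', 'cy', 'pose'] 463.9553930350755 [[0.833, 0.441, -0.333, -0.007], [-0.553, 0.654, -0.516, -0.897], [-0.01, 0.614, 0.789, 1.398], [0.0, 0.0, 0.0, 1.0]]
wrist ['img', 'depth', 'fx', 'fy', 'cx', 'cy', 'hand_eye', 'pose'] 332.9893752570082 [[0.406, 0.886, 0.226, 0.315], [-0.914, 0.393, 0.099, -0.544], [-0.001, -0.247, 0.969, 0.384], [0.0, 0.0, 0.0, 1.0]]
```

View pics/scene0.png

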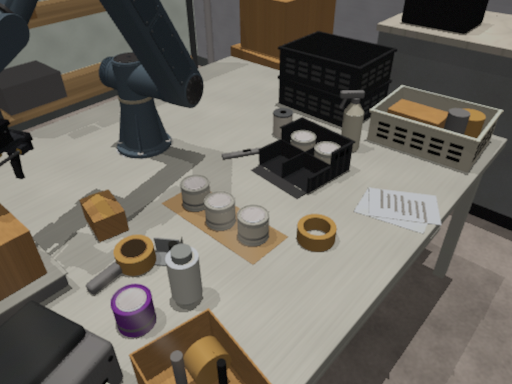

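View pics/side0.png

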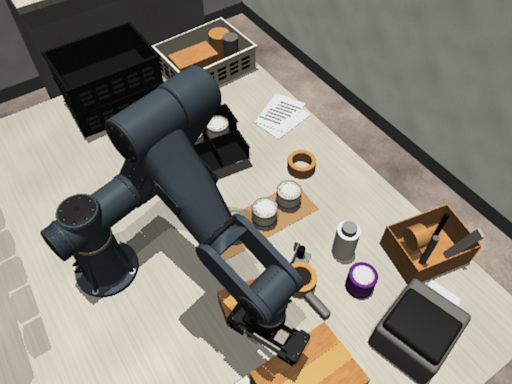

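View pics/wrist0.png

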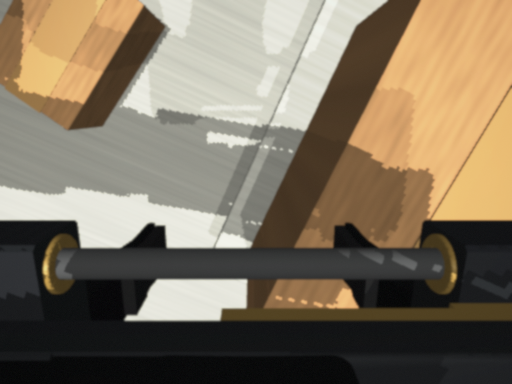

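The three tins stand on the brown paper at scene pixels (196,192), (220,210) and (253,224). The crate is at about (305,155), with stock tins at (303,140) and (327,150). The purple look-alike is at (134,309). Other round items that could be confused with the tins are the filter can (283,123), the tape roll (316,232) and the film roll (184,275). Next I'll measure positions.

```bash
python3 - <<'E'
from h import *
from scipy.optimize import least_squares
def circ(p):
    f=lambda q:np.hypot(p[:,0]-q[0],p[:,1]-q[1])-.045
    r=least_squares(f,[p[:,0].mean(),p[:,1].mean()],loss='soft_l1',f_scale=.003);return r.x
c=cap('scene');P=cloud(c)
for n in ['tin_a','stock_1','crate','cutter','filter_can','tape_roll','part_carton','tape_gun','film_roll','spray_bottle']:
    for m in models.masks_of('scene',n)[:6]:
        q=P[m['mask']];q=q[~np.isnan(q[:,0])]
        if len(q)<20: continue
        zt=np.percentile(q[:,2],97)
        top=q[q[:,2]>zt-.006]
        lo,hi=np.percentile(q,2,0),np.percentile(q,98,0)
        t=(top.min(0)+top.max(0))/2
        print(n,round(m['confidence'],2),m['extent'],'top mid',np.round(t,3),'z',round(zt,3),np.round(lo,3),np.round(hi,3))
for n in ['flap_edge','cell_1','cell_2','tin_a','crate']:
    for m in models.landmark_of('scene',n)[:4]:
        u,v=np.round(m['point']).astype(int);print(n,round(m['confidence'],2),(u,v),np.round(P[v,u],3))
cv2.imwrite('pics/crop1.png',cv2.resize(cv2.cvtColor(c['img'][100:260,150:360],cv2.COLOR_RGB2BGR),None,fx=3.6,fy=3.6,interpolation=cv2.INTER_CUBIC))
E
```

```text
tin_a 0.74 [237.0, 203.7, 268.1, 243.9] top mid [ 0.671 -0.119  0.08 ] z 0.082 [ 0.631 -0.163  0.004] [ 0.715 -0.08   0.082]
tin_a 0.73 [108.4, 282.1, 157.4, 336.2] top mid [ 0.662 -0.52   0.08 ] z 0.081 [ 0.623 -0.564  0.004] [ 0.706 -0.481  0.082]
tin_a 0.58 [202.7, 192.2, 233.4, 230.5] top mid [ 0.552 -0.133  0.08 ] z 0.081 [ 0.513 -0.178  0.004] [ 0.598 -0.093  0.082]
stock_1 0.85 [287.3, 130.9, 317.4, 152.2] top mid [0.518 0.324 0.085] z 0.087 [0.477 0.283 0.056] [0.562 0.368 0.087]
stock_1 0.59 [313.1, 139.4, 337.7, 160.3] top mid [0.632 0.307 0.099] z 0.087 [0.589 0.267 0.058] [0.662 0.356 0.087]
stock_1 0.22 [86.3, 234.8, 182.0, 292.5] top mid [ 0.516 -0.379  0.057] z 0.058 [ 0.463 -0.541  0.003] [ 0.568 -0.321  0.059]
crate 0.66 [252.3, 118.1, 355.0, 197.0] top mid [0.577 0.321 0.115] z 0.115 [0.442 0.124 0.001] [0.696 0.383 0.116]
crate 0.65 [164.6, 242.5, 201.6, 304.9] top mid [ 0.7   -0.394  0.16 ] z 0.161 [ 0.675 -0.432  0.022] [ 0.736 -0.366  0.161]
cutter 0.67 [220.6, 149.1, 256.7, 160.7] top mid [0.344 0.177 0.018] z 0.02 [0.308 0.123 0.003] [0.38  0.235 0.021]
filter
[... 948 characters left out ...]
edge 0.34 (np.int64(189), np.int64(295)) [ 0.731 -0.411  0.048]
cell_1 0.87 (np.int64(280), np.int64(162)) [0.491 0.234 0.006]
cell_1 0.37 (np.int64(111), np.int64(227)) [ 0.364 -0.384  0.032]
cell_2 0.87 (np.int64(280), np.int64(162)) [0.491 0.234 0.006]
cell_2 0.37 (np.int64(111), np.int64(227)) [ 0.364 -0.384  0.032]
tin_a 0.7 (np.int64(135), np.int64(321)) [ 0.7   -0.541  0.054]
tin_a 0.65 (np.int64(196), np.int64(201)) [ 0.465 -0.146  0.038]
tin_a 0.63 (np.int64(218), np.int64(219)) [ 0.581 -0.167  0.043]
tin_a 0.55 (np.int64(306), np.int64(168)) [0.585 0.263 0.006]
crate 0.7 (np.int64(307), np.int64(169)) [0.586 0.267 0.   ]
crate 0.69 (np.int64(324), np.int64(166)) [0.662 0.253 0.052]
```

View pics/crop1.png

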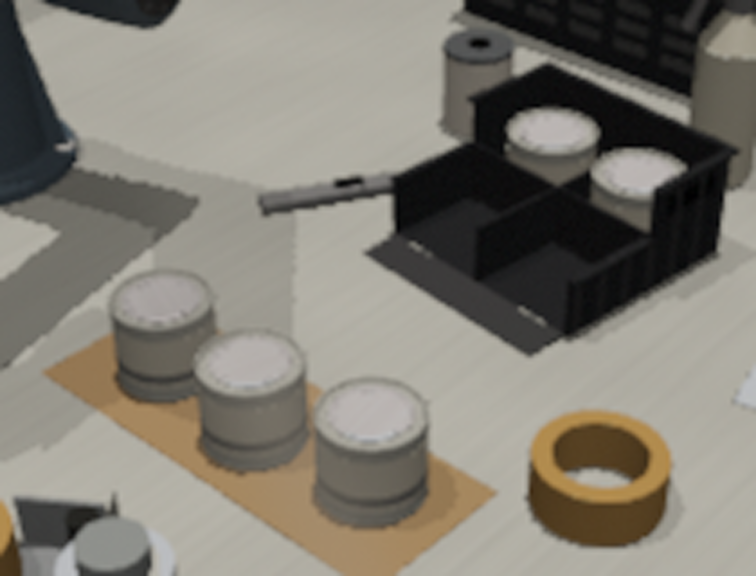

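```bash
python3 - <<'E'
from h import *
d=np.load('scene0.npz');P=d['P'];im=d['img']
z=P[...,2]
def lid(x,y,zc):
    m=(abs(z-zc)<.005)&(np.hypot(P[...,0]-x,P[...,1]-y)<.07)
    q=P[m][:,:2]
    (cx,cy),r=cv2.minEnclosingCircle(q.astype(np.float32));return np.round([cx,cy,r],4),len(q),np.round([q.min(0),q.max(0)],3).tolist()
for a in [(.44,-.1,.08),(.552,-.133,.08),(.671,-.119,.08),(.518,.324,.084),(.63,.308,.084)]: print(a,lid(*a))
reg=(P[...,0]>.4)&(P[...,0]<.74)&(P[...,1]>.05)&(P[...,1]<.45)
for zc,w in [(.115,.004),(.065,.004)]:
    q=P[reg&(abs(z-zc)<w)][:,:2]
    r=cv2.minAreaRect(q.astype(np.float32));print(zc,len(q),r,np.round(cv2.boxPoints(r),3).tolist())
# flap: dark pixels low
dark=im.sum(-1)<190
q=P[reg&dark&(z<.012)&(z>-.003)][:,:2]
r=cv2.minAreaRect(q.astype(np.float32));print('floor',len(q),r,np.round(cv2.boxPoints(r),3).tolist())
E
```

```text
(0.44, -0.1, 0.08) (array([ 0.4321, -0.1206,  0.047 ]), 423, [[0.385, -0.165], [0.479, -0.075]])
(0.552, -0.133, 0.08) (array([ 0.5532, -0.1332,  0.0477]), 486, [[0.506, -0.179], [0.6, -0.089]])
(0.671, -0.119, 0.08) (array([ 0.6712, -0.1178,  0.0472]), 553, [[0.625, -0.164], [0.715, -0.074]])
(0.518, 0.324, 0.084) (array([0.5175, 0.3244, 0.0695]), 354, [[0.451, 0.279], [0.587, 0.387]])
(0.63, 0.308, 0.084) (array([0.63  , 0.3077, 0.0696]), 338, [[0.562, 0.263], [0.698, 0.373]])
0.115 286 ((0.5743207931518555, 0.3241947889328003), (0.12404096126556396, 0.2534165382385254), 83.92979431152344) [[0.44200000166893005, 0.2759999930858612], [0.6940000057220459, 0.24899999797344208], [0.7070000171661377, 0.3720000088214874], [0.45500001311302185, 0.39899998903274536]]
0.065 473 ((0.5669116377830505, 0.2706221640110016), (0.22206199169158936, 0.2523342967033386), 82.21977996826172) [[0.4269999861717224, 0.17800000309944153], [0.6769999861717224, 0.14399999380111694], [0.7070000171661377, 0.36399999260902405], [0.4569999873638153, 0.39800000190734863]]
floor 1363 ((0.5651730895042419, 0.242218479514122), (0.25064876675605774, 0.24547024071216583), 83.47531127929688) [[0.42899999022483826, 0.13199999928474426], [0.6729999780654907, 0.10400000214576721], [0.7009999752044678, 0.3529999852180481], [0.4569999873638153, 0.38100001215934753]]
```

```bash
cat >> h.py <<'E'
def yaw(s=None):
    s=s or status.read_state();R=np.array(s['tcp_rot']);return np.degrees(np.arctan2(R[1,0],R[0,0]))
def to(x,y,z,yw=None):
    """print what to command in tool units"""
    s=status.read_state();R=np.array(s['tcp_rot']);p=np.array(s['position'])
    d=R.T@(np.array([x,y,z])-p)/.025
    print('t',round(s['time_s'],2),'pos',np.round(p,4),'yaw',round(yaw(s),2),'z-axis',np.round(R[:,2],3),'F',np.round(s['force'],2),'open',round(s['opening'],3))
    print('shift units',np.round(d,2), 'rz', None if yw is None else round(-((yw-yaw(s)+180)%360-180)/10,2))
E
python3 -c "
from h import *
to(.253,-.571,.222,81.6)"
```

```text
t 0.95 pos [ 0.2536 -0.5712  0.2226] yaw 23.94 z-axis [-0.  0. -1.] F [ 0.12 -0.17  0.08] open 0.999
shift units [-0.02 -0.02  0.02] rz -5.77
```

Emit:
{"method": "send_rows", "body": {"moves": [[0,0,-0.2,0,0,-0.96,-0.15],[0,0,-0.2,0,0,-0.96,-0.15],[0,0,-0.2,0,0,-0.96,-0.15],[0,0,-0.2,0,0,-0.96,-0.15],[0,0,-0.2,0,0,-0.96,-0.15],[0,0,-0.2,0,0,-0.96,-0.15]]}}

```text
time_s: 1.7
position: [0.2536, -0.5712, 0.2527]
tcp_rot: [[0.142, 0.99, -0.0], [0.99, -0.142, 0.0], [0.0, -0.0, -1.0]]
force: [-0.9, 0.0, -0.1]
opening: 0.583
```

```bash
python3 -c "
from h import *
to(.55,-.02,.25,81.6)"
```

```text
t 1.7 pos [ 0.2536 -0.5712  0.2527] yaw 81.86 z-axis [-0.  0. -1.] F [-0.91  0.02 -0.11] open 0.583
shift units [23.5   8.61  0.11] rz 0.03
```

Emit:
{"method": "send_rows", "body": {"moves": [[0.98,0.36,0,0,0,0,-0.15],[0.98,0.36,0,0,0,0,-0.15],[0.98,0.36,0,0,0,0,-0.15],[0.98,0.36,0,0,0,0,-0.15],[0.98,0.36,0,0,0,0,-0.15],[0.98,0.36,0,0,0,0,-0.15],[0.98,0.36,0,0,0,0,-0.15],[0.98,0.36,0,0,0,0,-0.15],[0.98,0.36,0,0,0,0,-0.15],[0.98,0.36,0,0,0,0,-0.15],[0.98,0.36,0,0,0,0,-0.15],[0.98,0.36,0,0,0,0,-0.15]]}}

```text
time_s: 3.2
position: [0.4043, -0.2947, 0.2527]
tcp_rot: [[0.147, 0.989, 0.0], [0.989, -0.147, -0.0], [-0.0, 0.0, -1.0]]
force: [0.4, 0.1, 0.4]
opening: 0.576
```

Emit:
{"method": "send_rows", "body": {"moves": [[0.98,0.36,0,0,0,0,-0.15],[0.98,0.36,0,0,0,0,-0.15],[0.98,0.36,0,0,0,0,-0.15],[0.98,0.36,0,0,0,0,-0.15],[0.98,0.36,0,0,0,0,-0.15],[0.98,0.36,0,0,0,0,-0.15],[0.98,0.36,0,0,0,0,-0.15],[0.98,0.36,0,0,0,0,-0.15],[0.98,0.36,0,0,0,0,-0.15],[0.98,0.36,0,0,0,0,-0.15],[0.98,0.36,0,0,0,0,-0.15],[0.98,0.36,0,0,0,0,-0.15],[0,0,0,0,0,0,-0.15]]}}

```text
schema error: expected 1 to 12 rows
```

Emit:
{"method": "send_rows", "body": {"moves": [[0.98,0.36,0,0,0,0,-0.15],[0.98,0.36,0,0,0,0,-0.15],[0.98,0.36,0,0,0,0,-0.15],[0.98,0.36,0,0,0,0,-0.15],[0.98,0.36,0,0,0,0,-0.15],[0.98,0.36,0,0,0,0,-0.15],[0.98,0.36,0,0,0,0,-0.15],[0.98,0.36,0,0,0,0,-0.15],[0.98,0.36,0,0,0,0,-0.15],[0.98,0.36,0,0,0,0,-0.15],[0.98,0.36,0,0,0,0,-0.15],[0,0,0,0,0,0,-0.15]]}}

```text
time_s: 4.7
position: [0.5415, -0.0423, 0.2526]
tcp_rot: [[0.144, 0.99, 0.0], [0.99, -0.144, -0.0], [-0.0, 0.0, -1.0]]
force: [0.2, -1.3, 1.4]
opening: 0.573
```

```bash
python3 - <<'E'
from h import *
to(.55,-.2,.03,81.6)
c=cap('wrist');save(c,'w1.png');np.savez('w1.npz',P=cloud(c),img=c['img'])
for n in ['flap_edge','cell_1','crate']:
    P=cloud(c)
    for m in models.landmark_of('wrist',n)[:3]:
        u,v=np.round(m['point']).astype(int);print(n,round(m['confidence'],2),(u,v),np.round(P[v,u],3))
E
```

```text
t 4.7 pos [ 0.5415 -0.0423  0.2526] yaw 81.72 z-axis [ 0. -0. -1.] F [ 0.18 -1.28  1.39] open 0.573
shift units [-6.19  1.24  8.9 ] rz 0.01
flap_edge 0.62 (np.int64(235), np.int64(26)) [0.549 0.117 0.   ]
```

View pics/w1.png

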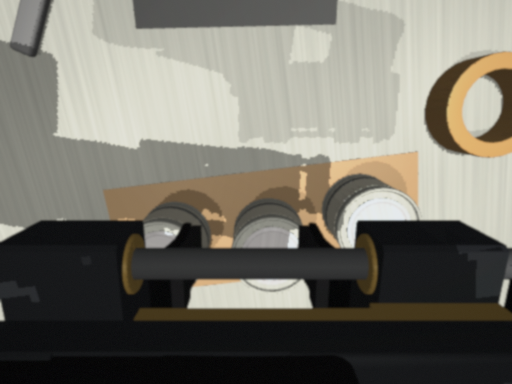

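The wrist view shows the flap's front edge from (134,27) to (336,23), and the three tins at rows 200–290. I'll measure the edge.

```bash
python3 - <<'E'
from h import *
d=np.load('w1.npz');P=d['P'];im=d['img'].astype(int)
g=im.sum(-1)
E=[]
for u in range(142,330,4):
    col=g[5:45,u]; k=np.argmax(np.diff(col)); E.append((u,5+k+.5,*P[5+k-1,u]))
E=np.array(E);p=E[:,2:4]
a=np.polyfit(p[:,0],p[:,1],1);print('edge y=ax+b',a,'ang',np.degrees(np.arctan(a[0])),'resid',np.std(p[:,1]-np.polyval(a,p[:,0])), 'z',E[:,4].mean())
for v in (12,16,20):
    r=g[v];l=120+np.argmin(np.diff(r[120:150]));rr=320+np.argmax(np.diff(r[320:350]));print(v,l,rr,np.round(P[v,l+2],3),np.round(P[v,rr-2],3))
E
```

```text
** On entry to DLASCL parameter number  4 had an illegal value
 ** On entry to DLASCL parameter number  4 had an illegal value
 ** On entry to DLASCL parameter number  4 had an illegal value
 ** On entry to DLASCL parameter number  4 had an illegal value
 ** On entry to DLASCL parameter number  5 had an illegal value
 ** On entry to DLASCL parameter number  4 had an illegal valueTraceback (most recent call last):
  File "<stdin>", line 8, in <module>
    c, resids, rank, s = lstsq(lhs, rhs, rcond)
                         ~~~~~^^^^^^^^^^^^^^^^^
    x, resids, rank, s = _umath_linalg.lstsq(a, b, rcond,
                         ~~~~~~~~~~~~~~~~~~~^^^^^^^^^^^^^
                                             signature=signature)
                                             ^^^^^^^^^^^^^^^^^^^^
    raise LinAlgError("SVD did not converge in Linear Least Squares")
numpy.linalg.LinAlgError: SVD did not converge in Linear Least Squares
```

```bash
python3 - <<'E'
from h import *
d=np.load('w1.npz');P=d['P'];im=d['img'].astype(int)
g=im.sum(-1)
E=[]
for u in range(142,330,4):
    col=g[5:45,u]; k=np.argmax(np.diff(col)); E.append((u,5+k+.5,*P[5+k-1,u]))
E=np.array(E);E=E[~np.isnan(E[:,2])];p=E[:,2:4]
a=np.polyfit(p[:,0],p[:,1],1);print('edge y=ax+b',a,'ang',np.degrees(np.arctan(a[0])),'resid',np.std(p[:,1]-np.polyval(a,p[:,0])), 'z',E[:,4].mean(),len(E))
for v in (8,12,16,20):
    r=g[v];l=120+np.argmin(np.diff(r[120:150]));rr=320+np.argmax(np.diff(r[320:350]));print(v,l,rr,np.round(P[v,l-1:l+4],3)[:,:2].tolist(),np.round(P[v,rr-3:rr+2],3)[:,:2].tolist())
E
```

```text
edge y=ax+b [-0.12527761  0.18675321] ang -7.140676720539059 resid 0.0003589626728058605 z 0.0007731127501830374 46
8 133 336 [[0.437, 0.152], [0.438, 0.152], [0.439, 0.151], [0.441, 0.151], [0.442, 0.151]] [[0.66, 0.119], [0.661, 0.118], [0.662, 0.119], [0.664, 0.118], [0.665, 0.119]]
12 133 336 [[0.436, 0.148], [0.437, 0.148], [0.439, 0.147], [0.44, 0.147], [0.441, 0.147]] [[0.66, 0.115], [0.661, 0.115], [0.662, 0.114], [0.663, 0.114], [0.665, 0.115]]
16 134 336 [[0.436, 0.143], [0.438, 0.143], [0.439, 0.143], [0.44, 0.142], [0.441, 0.143]] [[0.66, 0.111], [0.661, 0.111], [0.662, 0.111], [0.663, 0.11], [0.664, 0.11]]
20 134 335 [[0.435, 0.14], [0.436, 0.139], [0.438, 0.139], [0.439, 0.139], [0.44, 0.138]] [[0.659, 0.107], [0.659, 0.107], [0.661, 0.107], [0.661, 0.106], [0.663, 0.106]]
```

Emit:
{"method": "send_rows", "body": {"moves": [[-0.95,0.14,0.4,0,0,0,-0.15],[-0.95,0.14,0.4,0,0,0,-0.15],[-0.95,0.14,0.4,0,0,0,-0.15],[-0.95,0.14,0.4,0,0,0,-0.15],[-0.95,0.14,0.4,0,0,0,-0.15],[-0.95,0.14,0.4,0,0,0,-0.15],[-0.95,0.14,0.4,0,0,0,-0.15],[0,0,1,0,0,0,-0.15],[0,0,1,0,0,0,-0.15],[0,0,1,0,0,0,-0.15],[0,0,1,0,0,0,-0.15]]}}

```text
time_s: 6.28
position: [0.5409, -0.2134, 0.0817]
tcp_rot: [[0.148, 0.989, 0.0], [0.989, -0.148, -0.0], [-0.0, 0.0, -1.0]]
force: [0.6, 0.1, -0.4]
opening: 0.571
```

```bash
python3 - <<'E'
from h import *
to(.542,-.209,.03,81.6)
c=cap('wrist');save(c,'w2.png');P=cloud(c)
z=P[...,2]
for x,y in [(.432,-.1206),(.553,-.133),(.671,-.118)]:
    q=P[(abs(z-.08)<.006)&(np.hypot(P[...,0]-x,P[...,1]-y)<.065)][:,:2]
    if len(q)>30: print(np.round(cv2.minEnclosingCircle(q.astype(np.float32))[0],4),cv2.minEnclosingCircle(q.astype(np.float32))[1])
E
```

```text
t 6.28 pos [ 0.5409 -0.2134  0.0817] yaw 81.48 z-axis [ 0. -0. -1.] F [ 0.59  0.1  -0.35] open 0.571
shift units [0.18 0.02 2.07] rz -0.01
[ 0.4416 -0.1251] 0.0440777987241745
[ 0.553  -0.1335] 0.04588839039206505
[ 0.6503 -0.1371] 0.036030687391757965
```

View pics/w2.png

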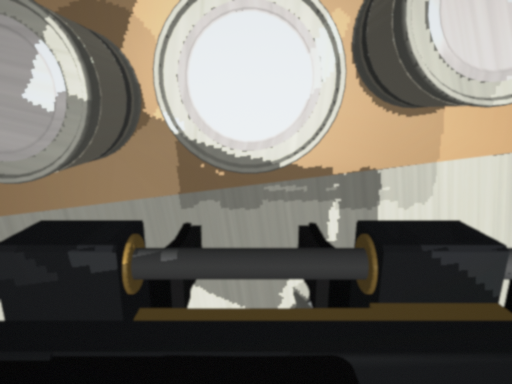

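Emit:
{"method": "send_rows", "body": {"moves": [[0,0,1,0,0,0,-0.15],[0,0,1,0,0,0,-0.15],[0.5,0,0.07,0,0,0,-0.15],[0.5,0,0,0,0,0,-0.15],[0.2,0,0,0,0,0,-0.15]]}}

```text
time_s: 6.95
position: [0.5461, -0.1816, 0.0319]
tcp_rot: [[0.146, 0.989, 0.001], [0.989, -0.146, -0.001], [-0.0, 0.001, -1.0]]
force: [0.2, -1.2, -0.1]
opening: 0.57
```

Emit:
{"method": "send_rows", "body": {"moves": [[0.2,0,0,0,0,0,-0.15],[0.2,0,0,0,0,0,-0.15]]}}

```text
time_s: 7.2
position: [0.5477, -0.1745, 0.0319]
tcp_rot: [[0.145, 0.989, 0.002], [0.989, -0.145, -0.004], [-0.003, 0.003, -1.0]]
force: [-1.9, -4.7, 0.8]
opening: 0.577
```

Emit:
{"method": "send_rows", "body": {"moves": [[0.2,0,0,0,0,0,-0.15],[0.2,0,0,0,0,0,-0.15]]}}

```text
time_s: 7.45
position: [0.5497, -0.165, 0.0319]
tcp_rot: [[0.146, 0.989, 0.003], [0.989, -0.146, -0.004], [-0.004, 0.004, -1.0]]
force: [-0.2, -6.3, 0.5]
opening: 0.576
```

Emit:
{"method": "send_rows", "body": {"moves": [[0.2,0,0,0,0,0,-0.15]]}}

```text
time_s: 7.58
position: [0.5505, -0.1601, 0.0319]
tcp_rot: [[0.146, 0.989, 0.003], [0.989, -0.146, -0.004], [-0.004, 0.004, -1.0]]
force: [-1.6, -5.6, 1.2]
opening: 0.575
```

Emit:
{"method": "send_rows", "body": {"moves": [[-1,0,0,0,0,0,-0.15],[-1,0,0,0,0,0,-0.15],[-0.25,-0.4,0,0,0,0,-0.15],[0,-1,0,0,0,0,-0.15],[0,-1,0,0,0,0,-0.15],[0,-1,0,0,0,0,-0.15],[0,-1,0,0,0,0,-0.15],[0,-0.55,0,0,0,0,-0.15],[0,0,0,0,0,0,-0.15]]}}

```text
time_s: 8.7
position: [0.4176, -0.1947, 0.031]
tcp_rot: [[0.148, 0.989, -0.001], [0.989, -0.148, 0.001], [0.001, -0.001, -1.0]]
force: [0.1, -0.2, -0.6]
opening: 0.575
```

```bash
python3 - <<'E'
from h import *
to(.42,-.20,.03,81.6)
c=cap('wrist');save(c,'w3.png')
E
```

```text
t 8.7 pos [ 0.4176 -0.1947  0.031 ] yaw 81.5 z-axis [-0.001  0.001 -1.   ] F [ 0.05 -0.16 -0.59] open 0.575
shift units [-0.2   0.13  0.04] rz -0.01
```

View pics/w3.png

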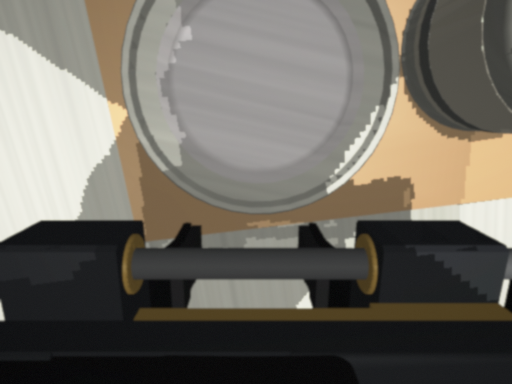

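Emit:
{"method": "send_rows", "body": {"moves": [[0.5,0.13,0,0,0,0,-0.15],[0.3,0,0,0,0,0,-0.15],[0.2,0,0,0,0,0,-0.15],[0.2,0,0,0,0,0,-0.15]]}}

```text
time_s: 9.25
position: [0.4263, -0.166, 0.0308]
tcp_rot: [[0.146, 0.989, 0.0], [0.989, -0.146, -0.001], [-0.001, 0.0, -1.0]]
force: [-2.5, -4.2, 0.5]
opening: 0.572
```

Emit:
{"method": "send_rows", "body": {"moves": [[0.2,0,0,0,0,0,-0.15],[0.2,0,0,0,0,0,-0.15]]}}

```text
time_s: 9.5
position: [0.4284, -0.1573, 0.0309]
tcp_rot: [[0.147, 0.989, 0.002], [0.989, -0.147, -0.002], [-0.002, 0.002, -1.0]]
force: [-0.0, -4.3, -1.2]
opening: 0.575
```

Emit:
{"method": "send_rows", "body": {"moves": [[0.2,0,0,0,0,0,-0.15]]}}

```text
time_s: 9.62
position: [0.4293, -0.1525, 0.0309]
tcp_rot: [[0.147, 0.989, 0.002], [0.989, -0.147, -0.002], [-0.002, 0.002, -1.0]]
force: [-0.8, -5.3, -0.7]
opening: 0.569
```

Emit:
{"method": "send_rows", "body": {"moves": [[0.2,0,0,0,0,0,-0.15]]}}

```text
time_s: 9.75
position: [0.4299, -0.1472, 0.0309]
tcp_rot: [[0.147, 0.989, 0.002], [0.989, -0.147, -0.002], [-0.001, 0.002, -1.0]]
force: [-0.3, -5.0, -0.9]
opening: 0.575
```

Both forces were about 5 N, so the middle and left tins are full and the right one is empty. I'll slide the left tin towards cell_1.

Emit:
{"method": "send_rows", "body": {"moves": [[0.4,0.04,0,0,0,0,-0.15],[0.5,0.06,0,0,0,0,-0.15],[0.5,0.06,0,0,0,0,-0.15],[0.5,0.06,0,0,0,0,-0.15],[0.5,0.06,0,0,0,0,-0.15],[0.5,0.06,0,0,0,0,-0.15],[0.5,0.06,0,0,0,0,-0.15],[0.5,0.06,0,0,0,0,-0.15],[0.5,0.06,0,0,0,0,-0.15],[0.5,0.06,0,0,0,0,-0.15],[0.5,0.06,0,0,0,0,-0.15],[0.4,0.04,0,0,0,0,-0.15]]}}

```text
time_s: 11.25
position: [0.4664, -0.0051, 0.0308]
tcp_rot: [[0.147, 0.989, -0.002], [0.989, -0.147, -0.0], [-0.0, -0.002, -1.0]]
force: [-1.9, -5.3, -0.3]
opening: 0.578
```

```bash
python3 - <<'E'
from h import *
to(.4977,.1814,.03,82.3)
c=cap('wrist');save(c,'w4.png');np.savez('w4.npz',P=cloud(c),img=c['img'])
c=cap('scene');save(c,'s4.png')
E
```

```text
t 11.25 pos [ 0.4664 -0.0051  0.0308] yaw 81.57 z-axis [-0.002 -0.    -1.   ] F [-1.87 -5.32 -0.3 ] open 0.578
shift units [7.56 0.14 0.03] rz -0.07
```

View pics/w4.png

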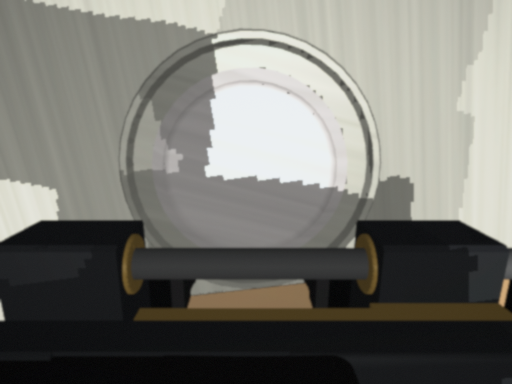

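View pics/s4.png

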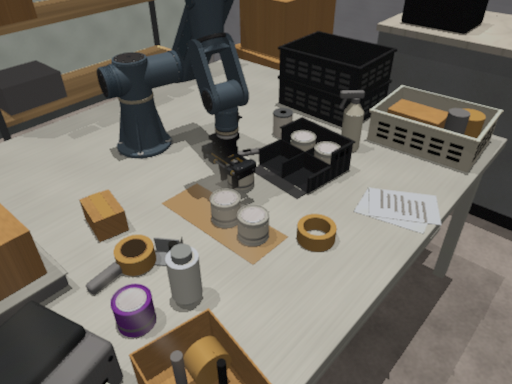

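Emit:
{"method": "send_rows", "body": {"moves": [[0.4,0.02,0,0,0,0,-0.15],[0.5,0.02,0,0,0,0,-0.15],[0.5,0.02,0,0,0,-0.06,-0.15],[0.5,0.02,0,0,0,0,-0.15],[0.5,0.02,0,0,0,0,-0.15],[0.5,0.02,0,0,0,0,-0.15],[0.4,0.01,0,0,0,0,-0.15]]}}

```text
time_s: 12.22
position: [0.4811, 0.0752, 0.0309]
tcp_rot: [[0.136, 0.991, -0.002], [0.991, -0.136, -0.001], [-0.001, -0.002, -1.0]]
force: [-1.2, -7.9, 1.7]
opening: 0.574
```

```bash
python3 - <<'E'
from h import *
to(.4977,.1814,.03,82.3)
c=cap('wrist');save(c,'w5.png');P=cloud(c);np.savez('w5.npz',P=P,img=c['img'])
z=P[...,2]
s=status.read_state();p=s['position']
e=np.array([p[0]+.0065,p[1]+.047])
q=P[(abs(z-.082)<.007)&(np.hypot(P[...,0]-e[0],P[...,1]-e[1])<.055)][:,:2]
print('tin',cv2.minEnclosingCircle(q.astype(np.float32)),e)
c=cap('scene');save(c,'s5.png')
E
```

```text
t 12.22 pos [0.4811 0.0752 0.0309] yaw 82.18 z-axis [-0.002 -0.001 -1.   ] F [-1.15 -7.94  1.66] open 0.574
shift units [4.3  0.08 0.03] rz -0.01
tin ((0.4869764745235443, 0.11641353368759155), 0.04936648905277252) [0.48788383 0.12327924]
```

View pics/w5.png

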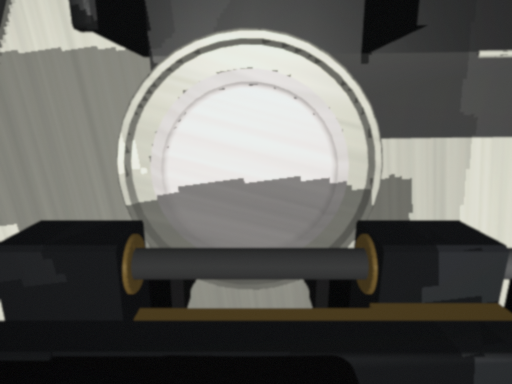

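The lid centre is at column 250. The cell walls are at about column 150 (left) and 362 (right), so I'll measure the wall tops to centre the tin.

```bash
python3 - <<'E'
from h import *
d=np.load('w5.npz');P=d['P'];z=P[...,2]
ax=np.array([.136,.991]);n=np.array([.991,-.136])
m=(z>.055)&(z<.072);m[130:]=False
for nm,sl in [('L',slice(0,170)),('R',slice(340,512))]:
    q=P[:,sl][m[:,sl]]
    if len(q)<5: print(nm,len(q));continue
    a=q[:,:2]@ax;b=q[:,:2]@n
    print(nm,len(q),'along',np.percentile(a,[1,50,99]).round(4),'across',np.percentile(b,[1,5,50,95,99]).round(4),q[:,2].max())
print('tool across',np.array([.4811,.0752])@n,'along',np.array([.4811,.0752])@ax,'tin',np.array([.4870,.1164])@n)
for sl in [(20,100),(20,420),(5,450),(30,150),(30,365)]: print(sl,P[sl])
E
```

```text
L 1239 along [0.2337 0.2385 0.2449] across [0.4043 0.4051 0.4111 0.4138 0.414 ] 0.0675284594801723
R 719 along [0.2351 0.2392 0.245 ] across [0.5249 0.5251 0.5259 0.5293 0.5297] 0.0674272739449241
tool across 0.46654290000000004 along 0.13995280000000002 tin 0.46678659999999994
(20, 100) [0.44170157 0.17915492 0.06210683]
(20, 420) [0.55326386 0.16279376 0.06640642]
(5, 450) [0.59929167 0.17833835 0.00392184]
(30, 150) [0.4444299  0.18794511 0.00320061]
(30, 365) [0.55410663 0.17178727 0.00829309]
```

Emit:
{"method": "send_rows", "body": {"moves": [[0.4,0.03,0,0,0,0,-0.15],[0.45,0.03,0,0,0,0,-0.15],[0.45,0.03,0,0,0,0,-0.15],[0.45,0.03,0,0,0,0,-0.15],[0.45,0.01,0,0,0,0,-0.15],[0.4,0.01,0,0,0,0,-0.15],[0.35,0,0,0,0,0,-0.15],[0.3,0,0,0,0,0,-0.15],[0.2,0,0,0,0,0,-0.15],[0.2,0,0,0,0,0,-0.15]]}}

```text
time_s: 13.58
position: [0.4972, 0.1635, 0.0318]
tcp_rot: [[0.135, 0.991, -0.002], [0.991, -0.135, -0.003], [-0.003, -0.002, -1.0]]
force: [-1.9, -11.9, 11.6]
opening: 0.577
```

```bash
python3 - <<'E'
from h import *
to(.4977,.1814,.03,82.3)
c=cap('wrist');save(c,'w6.png');P=cloud(c);np.savez('w6.npz',P=P,img=c['img'])
E
```

```text
t 13.57 pos [0.4972 0.1635 0.0318] yaw 82.21 z-axis [-0.002 -0.003 -1.   ] F [ -1.92 -11.87  11.55] open 0.577
shift units [ 0.71 -0.08  0.07] rz -0.01
```

View pics/w6.png

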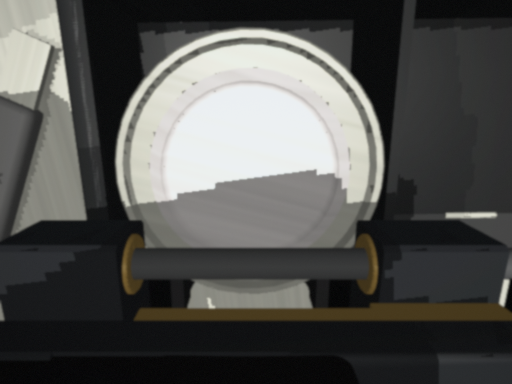

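The upward force of 11.6 N is probably pad friction as the tin's rear climbs the flap. I'll back off to relieve it and check that the crate hasn't moved.

Emit:
{"method": "send_rows", "body": {"moves": [[-0.4,0,0,0,0,0,-0.15],[-0.2,0,0,0,0,0,-0.15]]}}

```text
time_s: 13.88
position: [0.4955, 0.1505, 0.0306]
tcp_rot: [[0.138, 0.99, -0.001], [0.99, -0.138, 0.0], [0.0, -0.001, -1.0]]
force: [0.2, 0.5, 0.9]
opening: 0.573
```

```bash
python3 - <<'E'
from h import *
to(.4977,.1814,.03,82.3)
c=cap('wrist');P=cloud(c);z=P[...,2];save(c,'w7.png')
ax=np.array([.136,.991]);n=np.array([.991,-.136])
for nm,sl in [('L',slice(0,170)),('R',slice(360,512))]:
    m=(z>.058)&(z<.070);m[215:]=False
    q=P[:,sl][m[:,sl]];a=q[:,:2]@ax;b=q[:,:2]@n
    print(nm,len(q),'along',np.percentile(a,[1,50,99]).round(4),'across',np.percentile(b,[1,5,50,95,99]).round(4))
m=(z>.058)&(z<.070);m[60:]=False;q=P[:,200:300][m[:,200:300]];print('mid wall',len(q), np.percentile(q[:,:2]@ax,[1,50,99]) if len(q) else '')
m=(z>.074)&(z<.1);m[215:]=False;q=P[m];A=np.c_[q[:,:2],np.ones(len(q))];co=np.linalg.lstsq(A,q[:,2],rcond=None)[0];print('lid plane slopes',co.round(3),q[:,2].max(),q[:,:2].min(0),q[:,:2].max(0))
c=cap('scene');P=cloud(c);z=P[...,2];save(c,'s7.png')
for x,y in [(.518,.324),(.63,.308)]:
    q=P[(abs(z-.084)<.005)&(np.hypot(P[...,0]-x,P[...,1]-y)<.05)][:,:2];print(np.round(cv2.minEnclosingCircle(q.astype(np.float32))[0],4),np.median(q,0))
d=np.load('scene0.npz')['P'];z=d[...,2]
for x,y in [(.518,.324),(.63,.308)]:
    q=d[(abs(z-.084)<.005)&(np.hypot(d[...,0]-x,d[...,1]-y)<.05)][:,:2];print('before',np.round(cv2.minEnclosingCircle(q.astype(np.float32))[0],4),np.median(q,0))
E
```

```text
t 13.88 pos [0.4955 0.1505 0.0306] yaw 82.08 z-axis [-0.001  0.    -1.   ] F [0.21 0.53 0.93] open 0.573
shift units [ 1.24 -0.08  0.03] rz -0.02
L 7045 along [0.2429 0.2855 0.3196] across [0.4035 0.4043 0.41   0.4134 0.4137]
R 3892 along [0.2424 0.2867 0.3195] across [0.5243 0.5245 0.5258 0.5288 0.5292]
mid wall 0 
lid plane slopes [ 0.    -0.004  0.084] 0.08698414377755805 [0.45809578 0.17655747] [0.54946099 0.25072522]
[0.5182 0.3258] [0.51831666 0.32564448]
[0.6298 0.3104] [0.62539376 0.31101538]
before [0.5185 0.3251] [0.51889394 0.3239564 ]
before [0.6291 0.3105] [0.62531619 0.31056818]
```

View pics/s7.png

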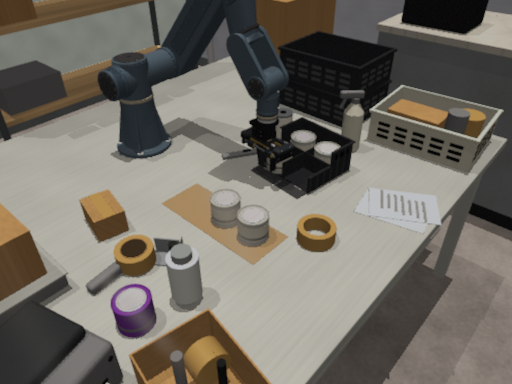

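Emit:
{"method": "send_rows", "body": {"moves": [[0.3,0,0,0,0,0,-0.15],[0.2,0,0,0,0,0,-0.15],[0.15,0,0,0,0,0,-0.15],[0.15,0,0,0,0,0,-0.15],[0.15,0,0,0,0,0,-0.15]]}}

```text
time_s: 14.6
position: [0.4984, 0.1737, 0.0307]
tcp_rot: [[0.135, 0.991, -0.002], [0.991, -0.135, -0.002], [-0.002, -0.002, -1.0]]
force: [-0.9, -6.2, 0.6]
opening: 0.577
```

Emit:
{"method": "send_rows", "body": {"moves": [[0.12,0,0,0,0,0,-0.15]]}}

```text
time_s: 14.72
position: [0.4988, 0.1767, 0.0307]
tcp_rot: [[0.135, 0.991, -0.002], [0.991, -0.135, -0.002], [-0.002, -0.002, -1.0]]
force: [0.4, -5.7, 0.3]
opening: 0.581
```

Sliding freely at about 6 N. I'll take small steps until it touches the wall.

Emit:
{"method": "send_rows", "body": {"moves": [[0.1,0,0,0,0,0,-0.15]]}}

```text
time_s: 14.85
position: [0.4991, 0.1791, 0.0307]
tcp_rot: [[0.135, 0.991, -0.002], [0.991, -0.135, -0.002], [-0.002, -0.002, -1.0]]
force: [-1.9, -6.4, 0.5]
opening: 0.574
```

Emit:
{"method": "send_rows", "body": {"moves": [[0.08,0,0,0,0,0,-0.15]]}}

```text
time_s: 14.98
position: [0.4994, 0.181, 0.0307]
tcp_rot: [[0.135, 0.991, -0.002], [0.991, -0.135, -0.002], [-0.002, -0.002, -1.0]]
force: [-0.9, -7.1, 1.3]
opening: 0.578
```

Emit:
{"method": "send_rows", "body": {"moves": [[0.06,0,0,0,0,0,-0.15]]}}

```text
time_s: 15.1
position: [0.4996, 0.1825, 0.0307]
tcp_rot: [[0.135, 0.991, -0.002], [0.991, -0.135, -0.002], [-0.002, -0.002, -1.0]]
force: [-0.6, -7.4, 1.9]
opening: 0.573
```

```bash
python3 - <<'E'
from h import *
to(.4977,.1814,.03,82.3)
c=cap('wrist');P=cloud(c);z=P[...,2];save(c,'w8.png')
ax=np.array([.136,.991]);n=np.array([.991,-.136])
m=(z>.058)&(z<.070);m[100:]=False
q=P[:,150:350][m[:,150:350]];print('mid wall',len(q), np.percentile(q[:,:2]@ax,[1,50,99]) if len(q) else '')
m=(z>.078)&(z<.09);m[215:]=False;m[:,:110]=0;m[:,400:]=0;q=P[m];print('lid far',(q[:,:2]@ax).max(),(q[:,:2]@n).min(),(q[:,:2]@n).max())
E
```

```text
t 15.1 pos [0.4996 0.1825 0.0307] yaw 82.22 z-axis [-0.002 -0.002 -1.   ] F [-0.64 -7.41  1.88] open 0.573
shift units [-0.05 -0.07  0.03] rz -0.01
mid wall 2915 [0.34012593 0.34355379 0.35285104]
lid far 0.34041233995275677 0.4248635512269 0.5161591961914084
```

View pics/w8.png

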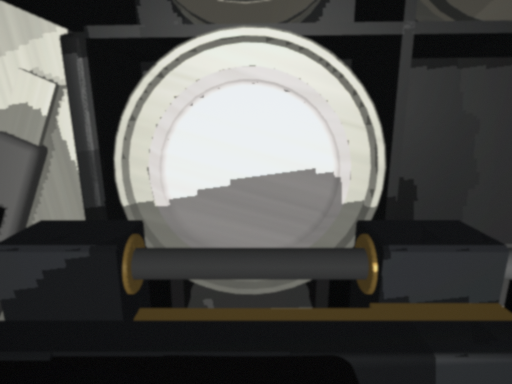

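Emit:
{"method": "send_rows", "body": {"moves": [[0.05,0,0,0,0,0,-0.15]]}}

```text
time_s: 15.28
position: [0.4997, 0.1835, 0.0307]
tcp_rot: [[0.135, 0.991, -0.002], [0.991, -0.135, -0.002], [-0.002, -0.002, -1.0]]
force: [-0.6, -10.6, 2.4]
opening: 0.575
```

Emit:
{"method": "send_rows", "body": {"moves": [[0.05,0,0,0,0,0,-0.15]]}}

```text
time_s: 15.4
position: [0.4996, 0.1837, 0.0307]
tcp_rot: [[0.134, 0.991, -0.003], [0.991, -0.134, -0.004], [-0.004, -0.002, -1.0]]
force: [-0.9, -14.3, 3.1]
opening: 0.574
```

Contact with the wall is felt: the force jumped to 14 N and motion stalled. I'll back straight out through the vacated lane and move behind the middle tin.

Emit:
{"method": "send_rows", "body": {"moves": [[-0.3,0,0,0,0,0,-0.15],[-1,0,0,0,0,0,-0.15],[-1,0,0,0,0,0,-0.15],[-1,0,0,0,0,0,-0.15],[-1,0,0,0,0,0,-0.15],[-1,0,0,0,0,0,-0.15],[-1,0,0,0,0,0,-0.15],[-1,0,0,0,0,0,-0.15],[-1,0,0,0,0,0,-0.15],[-1,0,0,0,0,0,-0.15],[-1,0,0,0,0,0,-0.15],[-1,0,0,0,0,0,-0.15]]}}

```text
time_s: 16.9
position: [0.4625, -0.0947, 0.0308]
tcp_rot: [[0.137, 0.991, 0.001], [0.991, -0.137, -0.0], [0.0, 0.001, -1.0]]
force: [0.1, -0.1, -0.9]
opening: 0.581
```

Emit:
{"method": "send_rows", "body": {"moves": [[-1,0,0,0,0,0,-0.15],[-1,0,0,0,0,0,-0.15],[-1,0,0,0,0,0,-0.15],[-0.8,0.1,0,0,0,0,-0.15],[0,0.9,0,0,0,0,-0.15],[0,1,0,0,0,0,-0.15],[0,1,0,0,0,0,-0.15],[0,0.87,0,0,0,0,-0.15],[0,0,0,0,0,0,-0.15]]}}

```text
time_s: 18.02
position: [0.5469, -0.2019, 0.0309]
tcp_rot: [[0.136, 0.991, 0.003], [0.991, -0.136, -0.001], [-0.001, 0.003, -1.0]]
force: [-0.8, 0.1, -0.1]
opening: 0.576
```

```bash
python3 - <<'E'
from h import *
to(.547,-.19,.03,82.3)
s=status.read_state();p=np.array(s['position'])
ax=np.array([.135,.991]);n=np.array([.991,-.135])
print('along,across',p[:2]@ax,p[:2]@n)
c=cap('wrist');P=cloud(c);z=P[...,2];save(c,'w9.png')
q=P[(abs(z-.08)<.006)&(np.hypot(P[...,0]-.5574,P[...,1]+.1136)<.06)][:,:2]
t=cv2.minEnclosingCircle(q.astype(np.float32));print('tin',t,np.array(t[0])@ax,np.array(t[0])@n)
c=cap('scene');P=cloud(c);z=P[...,2];save(c,'s9.png')
for x,y in [(.504,.23),(.557,-.114),(.671,-.118)]:
    q=P[(abs(z-(.084 if y>0 else .08))<.005)&(np.hypot(P[...,0]-x,P[...,1]-y)<.053)][:,:2];t=cv2.minEnclosingCircle(q.astype(np.float32));print(len(q),t,np.array(t[0])@ax,np.array(t[0])@n)
E
```

```text
t 18.02 pos [ 0.5469 -0.2019  0.0309] yaw 82.2 z-axis [ 0.003 -0.001 -1.   ] F [-0.8   0.09 -0.14] open 0.576
shift units [ 0.47 -0.06  0.04] rz -0.01
along,across -0.12626891002088275 0.5692662822280912
tin ((0.557328999042511, -0.1143127977848053), 0.04584723711013794) -0.03804456773400306 0.5677452657520772
304 ((0.5096069574356079, 0.23149822652339935), 0.049982842057943344) 0.2982116817384958 0.47376823423802844
291 ((0.5577332973480225, -0.11134491115808487), 0.04736533388495445) -0.035048811815679065 0.5677452606782317
559 ((0.6674915552139282, -0.11932434886693954), 0.0480775386095047) -0.028139069773256777 0.6775929183140398
```

View pics/s9.png

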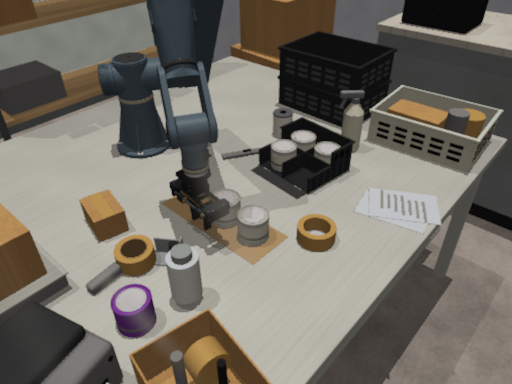

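View pics/w9.png

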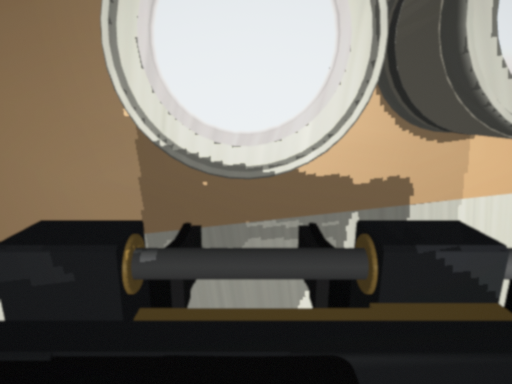

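Emit:
{"method": "send_rows", "body": {"moves": [[0.7,-0.06,0,0,0,0,-0.15],[0.7,0,0,0,0,0,-0.15],[0.3,0,0,0,0,0,-0.15],[0.4,0,0,0,0,0,-0.15],[0.5,0,0,0,0,0,-0.15],[0.5,0,0,0,0,0,-0.15],[0.5,0,0,0,0,0,-0.15],[0.5,0,0,0,0,0,-0.15],[0.5,0,0,0,0,0,-0.15],[0.5,0,0,0,0,0,-0.15]]}}

```text
time_s: 19.38
position: [0.5606, -0.0747, 0.0308]
tcp_rot: [[0.136, 0.991, -0.001], [0.991, -0.136, -0.001], [-0.001, -0.001, -1.0]]
force: [-0.4, -5.1, -0.4]
opening: 0.576
```

Emit:
{"method": "send_rows", "body": {"moves": [[0.4,0.07,0,0,0,0,-0.15],[0.5,0.1,0,0,0,0,-0.15],[0.5,0.1,0,0,0,0,-0.15],[0.5,0.1,0,0,0,0,-0.15],[0.5,0.1,0,0,0,0,-0.15],[0.5,0.1,0,0,0,0,-0.15],[0.5,0.1,0,0,0,0,-0.15],[0.4,0.05,0,0,0,0,-0.15]]}}

```text
time_s: 20.38
position: [0.5905, 0.0169, 0.0308]
tcp_rot: [[0.136, 0.991, -0.003], [0.991, -0.136, -0.001], [-0.001, -0.003, -1.0]]
force: [-1.4, -5.5, 1.9]
opening: 0.576
```

```bash
cat > m.py <<'E'
from h import *
import sys
to(.6137,.168,.03,82.3)
s=status.read_state();p=np.array(s['position'])
ax=np.array([.135,.991]);n=np.array([.991,-.135])
print('TCP along,across',p[:2]@ax,p[:2]@n)
c=cap('wrist');P=cloud(c);z=P[...,2];save(c,sys.argv[1])
m=(z>.074)&(z<.09);m[215:]=False;m[:,:105]=0;m[:,400:]=0;q=P[m];a=q[:,:2]@ax;b=q[:,:2]@n
k=(b>np.median(b)-.06)&(b<np.median(b)+.06)
print('lid far',np.percentile(a,99.5),'across mid',(np.percentile(b,.5)+np.percentile(b,99.5))/2)
for nm,sl in [('L',slice(0,170)),('R',slice(350,512))]:
    m=(z>.058)&(z<.070);m[215:]=False
    q=P[:,sl][m[:,sl]]
    if len(q)<20: print(nm,len(q));continue
    a=q[:,:2]@ax;b=q[:,:2]@n
    print(nm,len(q),'along',np.percentile(a,[1,50,99]).round(4),'across',np.percentile(b,[1,5,50,95,99]).round(4))
m=(z>.058)&(z<.070);m[100:]=False
q=P[:,200:300][m[:,200:300]]
if len(q)>20: print('mid wall',np.percentile(q[:,:2]@ax,[1,50]))
E
python3 m.py w10.png
```

```text
t 20.38 pos [0.5905 0.0169 0.0308] yaw 82.2 z-axis [-0.003 -0.001 -1.   ] F [-1.37 -5.48  1.87] open 0.576
shift units [6.11 0.1  0.02] rz -0.01
TCP along,across 0.09645270202032988 0.5829467748220978
lid far 0.1861723303325428 across mid 0.583368939747926
L 0
R 0
```

View pics/w10.png

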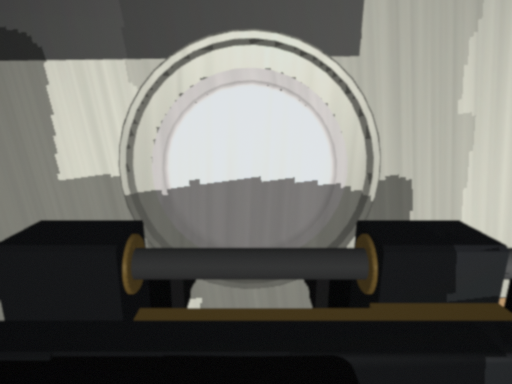

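Next I'll go to just before the walls and measure them.

Emit:
{"method": "send_rows", "body": {"moves": [[0.4,0.03,0,0,0,0,-0.15],[0.45,0.03,0,0,0,0,-0.15],[0.45,0.02,0,0,0,0,-0.15],[0.4,0.02,0,0,0,0,-0.15]]}}

```text
time_s: 20.92
position: [0.5993, 0.0576, 0.031]
tcp_rot: [[0.136, 0.991, -0.002], [0.991, -0.136, -0.002], [-0.002, -0.002, -1.0]]
force: [-1.0, -8.1, 2.3]
opening: 0.573
```

```bash
python3 m.py w11.png
```

```text
t 20.93 pos [0.5993 0.0576 0.031 ] yaw 82.18 z-axis [-0.002 -0.002 -1.   ] F [-1.01 -8.15  2.28] open 0.573
shift units [ 4.45 -0.03  0.03] rz -0.01
TCP along,across 0.13799645674020178 0.5861441153689968
lid far 0.22723753474431824 across mid 0.5865503247413606
L 510 along [0.2345 0.2379 0.2427] across [0.5256 0.5261 0.529  0.5301 0.5303]
R 690 along [0.2358 0.2384 0.2423] across [0.6412 0.6415 0.6446 0.6503 0.651 ]
```

View pics/w11.png

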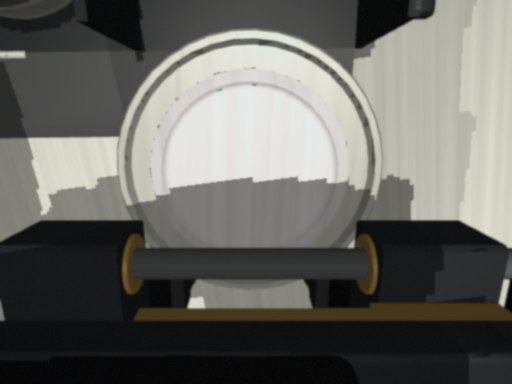

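Emit:
{"method": "send_rows", "body": {"moves": [[0.4,0,-0.01,0,0,0,-0.15],[0.45,0,-0.01,0,0,0,-0.15],[0.45,0,-0.02,0,0,0,-0.15],[0.45,0,-0.03,0,0,0,-0.15],[0.4,0,-0.03,0,0,0,-0.15],[0.4,0,-0.03,0,0,0,-0.15],[0.35,0,-0.03,0,0,0,-0.15]]}}

```text
time_s: 21.85
position: [0.6087, 0.1303, 0.0342]
tcp_rot: [[0.137, 0.991, -0.003], [0.991, -0.137, -0.0], [-0.001, -0.003, -1.0]]
force: [-0.5, -3.6, -3.4]
opening: 0.575
```

Emit:
{"method": "send_rows", "body": {"moves": [[0.3,0,-0.03,0,0,0,-0.15],[0.2,0,-0.03,0,0,0,-0.15]]}}

```text
time_s: 22.1
position: [0.6108, 0.1431, 0.0358]
tcp_rot: [[0.136, 0.991, -0.002], [0.991, -0.136, -0.0], [-0.0, -0.002, -1.0]]
force: [-0.4, -3.3, -2.6]
opening: 0.575
```

```bash
python3 m.py w12.png
```

```text
t 22.1 pos [0.6108 0.1431 0.0358] yaw 82.17 z-axis [-0.002 -0.    -1.   ] F [-0.37 -3.28 -2.61] open 0.575
shift units [ 1.   -0.02  0.23] rz -0.01
TCP along,across 0.22429717939562693 0.5859668133859149
lid far 0.31443214330030345 across mid 0.5863258366662611
L 6949 along [0.2498 0.2944 0.3288] across [0.4944 0.5025 0.5259 0.5295 0.5298]
R 6646 along [0.249  0.2932 0.3285] across [0.6405 0.6408 0.6443 0.6498 0.6506]
```

Emit:
{"method": "send_rows", "body": {"moves": [[0.25,0,0,0,0,0,-0.15],[0.2,0,0,0,0,0,-0.15],[0.2,0,0,0,0,0,-0.15],[0.15,0,0,0,0,0,-0.15]]}}

```text
time_s: 22.65
position: [0.6145, 0.1627, 0.0363]
tcp_rot: [[0.137, 0.991, 0.0], [0.991, -0.137, -0.0], [-0.0, 0.0, -1.0]]
force: [-0.1, -4.2, -2.4]
opening: 0.575
```

Emit:
{"method": "send_rows", "body": {"moves": [[0.1,0,0,0,0,0,-0.15]]}}

```text
time_s: 22.78
position: [0.6148, 0.1651, 0.0363]
tcp_rot: [[0.137, 0.991, 0.0], [0.991, -0.137, -0.0], [-0.0, 0.0, -1.0]]
force: [-0.5, -4.5, -1.6]
opening: 0.577
```

Emit:
{"method": "send_rows", "body": {"moves": [[0.08,0,0,0,0,0,-0.15]]}}

```text
time_s: 22.9
position: [0.615, 0.167, 0.0363]
tcp_rot: [[0.137, 0.991, -0.0], [0.991, -0.137, -0.0], [-0.0, -0.0, -1.0]]
force: [-0.5, -3.8, -1.5]
opening: 0.573
```

```bash
python3 m.py w13.png
```

```text
t 22.9 pos [0.615  0.167  0.0363] yaw 82.14 z-axis [-0. -0. -1.] F [-0.51 -3.78 -1.51] open 0.573
shift units [ 0.03 -0.06  0.25] rz -0.02
TCP along,across 0.24852334971895107 0.5869635475876285
lid far 0.33835808241804377 across mid 0.5873114801154097
L 8890 along [0.2733 0.3246 0.3524] across [0.4952 0.4999 0.526  0.5475 0.5558]
R 6524 along [0.2729 0.3185 0.3519] across [0.626  0.6323 0.6433 0.6495 0.6504]
mid wall [0.34150359 0.3450948 ]
```

Emit:
{"method": "send_rows", "body": {"moves": [[0.06,0,0,0,0,0,-0.15]]}}

```text
time_s: 23.08
position: [0.6152, 0.1683, 0.0363]
tcp_rot: [[0.137, 0.991, -0.0], [0.991, -0.137, -0.0], [-0.0, -0.0, -1.0]]
force: [-0.9, -4.0, -1.8]
opening: 0.577
```

Emit:
{"method": "send_rows", "body": {"moves": [[0.05,0,0,0,0,0,-0.15]]}}

```text
time_s: 23.2
position: [0.6153, 0.1691, 0.0363]
tcp_rot: [[0.136, 0.991, -0.0], [0.991, -0.136, -0.001], [-0.001, -0.0, -1.0]]
force: [0.3, -7.5, -1.6]
opening: 0.573
```

Emit:
{"method": "send_rows", "body": {"moves": [[0.05,0,0,0,0,0,-0.15]]}}

```text
time_s: 23.32
position: [0.6153, 0.1692, 0.0363]
tcp_rot: [[0.136, 0.991, -0.001], [0.991, -0.136, -0.003], [-0.003, -0.001, -1.0]]
force: [-1.0, -11.9, -1.0]
opening: 0.571
```

Emit:
{"method": "send_rows", "body": {"moves": [[-0.3,0,0,0,0,0,-0.15],[-1,0,0,0,0,0,-0.15],[-1,0,0,0,0,0,-0.15],[-1,0,0,0,0,0,-0.15],[-1,0,0,0,0,0,-0.15],[-1,0,-0.5,0,0,0,-0.15],[-0.5,0,-1,0,0,0,-0.15],[0,0,-1,0,0,0,-0.15],[0,0,-1,0,0,0,-0.15],[0,0,-1,0,0,0,-0.15],[0,0,-1,0,0,0,-0.15],[0,0,-1,0,0,0,-0.15]]}}

```text
time_s: 24.82
position: [0.5965, 0.0283, 0.2004]
tcp_rot: [[0.137, 0.991, 0.003], [0.991, -0.137, 0.002], [0.002, 0.003, -1.0]]
force: [0.0, -0.1, 0.6]
opening: 0.575
```

Emit:
{"method": "send_rows", "body": {"moves": [[0,0,-1,0,0,0,-0.15],[0,0,-1,0,0,0,-0.15],[0,0,-1,0,0,0,-0.15],[1,-0.5,0,0,0,0,-0.15],[1,-0.5,0,0,0,0,-0.15],[1,-0.5,0,0,0,0,-0.15],[0,0,0,0,0,0,-0.15],[0,0,0,0,0,0,-0.15]]}}

```text
time_s: 25.82
position: [0.5694, 0.1068, 0.2743]
tcp_rot: [[0.136, 0.991, 0.002], [0.991, -0.136, 0.0], [0.001, 0.002, -1.0]]
force: [0.3, -0.9, 0.2]
opening: 0.573
```

```bash
python3 - <<'E'
from h import *
to(.6,.05,.25,82.3)
ax=np.array([.135,.991]);n=np.array([.991,-.135])
for cam in ('wrist','scene'):
    c=cap(cam);P=cloud(c);z=P[...,2];save(c,cam+'_fin.png')
    for x,y,h in [(.505,.231,.084),(.620,.215,.084),(.518,.325,.084),(.629,.3105,.084),(.671,-.118,.08)]:
        q=P[(abs(z-h)<.005)&(np.hypot(P[...,0]-x,P[...,1]-y)<.053)]
        if len(q)<50: continue
        A=np.c_[q[:,:2],np.ones(len(q))];co=np.linalg.lstsq(A,q[:,2],rcond=None)[0]
        t=cv2.minEnclosingCircle(q[:,:2].astype(np.float32));t0=np.array(t[0]);print(cam,(x,y),len(q),t0.round(4),round(t[1],4),'med',np.median(q,0).round(4),'al/ac',(t0@ax).round(4),(t0@n).round(4),'slope',co[:2].round(3))
E
```

```text
t 25.82 pos [0.5694 0.1068 0.2743] yaw 82.16 z-axis [ 0.002  0.    -1.   ] F [ 0.25 -0.91  0.18] open 0.573
shift units [-2.08  1.52  0.97] rz -0.01
wrist (0.505, 0.231) 7005 [0.5059 0.2335] 0.0504 med [0.5068 0.2303 0.0826] al/ac 0.2997 0.4698 slope [ 0.    -0.001]
wrist (0.62, 0.215) 6966 [0.6222 0.214 ] 0.0457 med [0.6223 0.2157 0.0826] al/ac 0.2961 0.5877 slope [ 0.001 -0.001]
wrist (0.518, 0.325) 95 [0.5126 0.2844] 0.0147 med [0.5118 0.2826 0.0831] al/ac 0.351 0.4696 slope [-0.011 -0.02 ]
scene (0.505, 0.231) 302 [0.5092 0.233 ] 0.0511 med [0.5074 0.2288 0.0833] al/ac 0.2996 0.4732 slope [ 0.008 -0.   ]
scene (0.62, 0.215) 346 [0.6239 0.2182] 0.05 med [0.6223 0.2134 0.083 ] al/ac 0.3005 0.5889 slope [-0.002  0.002]
scene (0.518, 0.325) 270 [0.5201 0.327 ] 0.0502 med [0.5192 0.3251 0.0833] al/ac 0.3943 0.4713 slope [0.002 0.   ]
scene (0.629, 0.3105) 266 [0.6281 0.3104] 0.0524 med [0.6244 0.3132 0.0833] al/ac 0.3924 0.5805 slope [-0.002  0.005]
scene (0.671, -0.118) 559 [ 0.6703 -0.1187] 0.0477 med [ 0.671  -0.1187  0.0787] al/ac -0.0272 0.6803 slope [0.001 0.007]
```

View pics/wrist_fin.png

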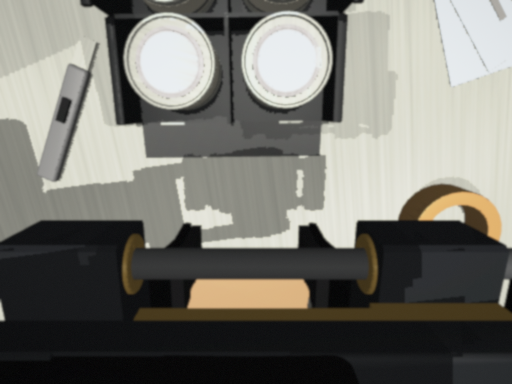

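View pics/scene_fin.png

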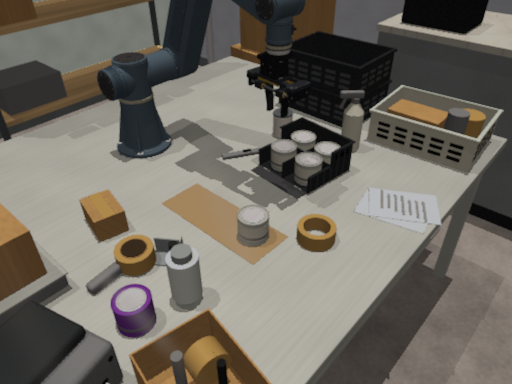

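Both tins stand level in the front cells, and the empty one is on the paper at (253,224). One more check of the gap to the wall and the flap's position before handing in.

```bash
python3 - <<'E'
from h import *
c=cap('wrist');P=cloud(c);z=P[...,2];im=c['img']
ax=np.array([.135,.991]);n=np.array([.991,-.135])
A=P[...,:2]@ax;B=P[...,:2]@n
for b0 in (.4695,.587):
    k=(abs(B-b0)<.012);k[200:]=False
    lid=A[k&(z>.078)&(z<.09)&(A<.347)];wall=A[k&(z>.055)&(z<.072)&(A>.33)]
    print(b0,'lid along',np.nanmin(lid).round(4),np.nanmax(lid).round(4),'wall',np.percentile(wall,[2,50,98]).round(4) if len(wall) else None)
g=im.astype(int).sum(-1);E=[]
for u in range(155,315,4):
    col=g[135:175,u];k=np.argmax(np.diff(col[:]));E.append(P[135+k-1,u])
E=np.array(E);E=E[~np.isnan(E[:,0])];m=abs(E[:,1]-np.polyval([-.1253,.1868],E[:,0]))<.01
print('flap edge dy vs before',np.median((E[:,1]-np.polyval([-.1253,.1868],E[:,0]))[m]),m.sum(),np.polyfit(E[m,0],E[m,1],1))
cv2.imwrite('pics/cropfin.png',cv2.resize(cv2.cvtColor(im[0:170,80:370],cv2.COLOR_RGB2BGR),None,fx=2.7,fy=2.7,interpolation=cv2.INTER_CUBIC))
E
```

```text
0.4695 lid along 0.2502 0.3409 wall [0.3489 0.3499 0.3513]
0.587 lid along 0.2509 0.3412 wall [0.3511 0.352  0.3542]
flap edge dy vs before 0.0007405176094057164 40 [-0.12733034  0.1885482 ]
```

View pics/cropfin.png

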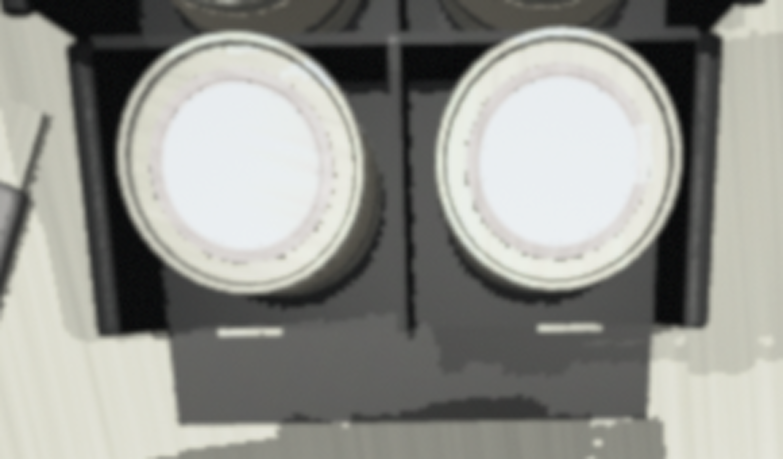

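```bash
python3 -c "
from h import *
print(bot.hand_in())"
```

```text
the job is handed in; nothing more can be done
None
```

The job is handed in at about 26 s of the 72 s. The two full tins are in the front cells, and the empty one is still on the paper.

**Finding the full tins:** Pushing the left and middle tins gave about 5 N and 5–6 N, so both are full. I took the right tin to be empty because two of the three are full. I never touched it.

**Placing them:** I slid the left tin into cell_1 and the middle tin into cell_2, with the two fingers cradling each from behind. I stopped each one when the force jumped and it stopped moving, which meant it had reached the middle wall.

**Last checks:**
- **Tins:** Both lids are level. Their far edges are within about 1 mm of the wall face, and each tin is within about 2 mm of the middle of its cell.
- **Crate:** The flap edge had moved 0.7 mm, which is within measuring error.
- **Stock tins:** In the final picture both measure within about 2 mm of where they started, the accuracy of that camera.
- **Empty tin and bystanders:** The empty tin is standing where it was, clear of the crate and flap, and nothing else was touched.

**Not quite clean:**
- **First tin on the flap:** As it came over the flap, the wrist read a brief 12 N of sideways push and 12 N upward. I backed off and pushed again; the crate had not moved.
- **At the wall:** The final presses peaked at 14 N for cell_1, just under the 15 N at which the crate might slide, and 12 N for cell_2.
- **Final wall reading:** The last picture put the wall about 8–10 mm behind the lids, because the lids hide its near edge. I relied on the force and the earlier wall measurements instead.

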